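Rake the desiccant blocks level in the drying tray

TASK

Take the rake from its stand and rake the heap of orange desiccant blocks out over the drying tray into one even layer, so that every block lies on the tray floor with none on top of another, and at least two blocks are in each of the three thirds marked by the blue lines. Move the blocks with the rake only, never with the gripper. Then lay the rake back on its stand as you found it, and leave the other things on the bench where they are.

Things in the scene. Friction and masses are not known exactly. Their poses are not given: they have to be found in the camera images.
- tray: White drying tray, fixed. Inside 270 (x) by 165 mm (y), outside 280 x 175; walls 5 mm thick, 34 mm high, floor 4 mm thick. Origin: centre of its underside, at bench height; x along its length, away from the robot, z up. Two blue lines across the floor, with marks on the rims, at x = -45 and +45 mm part it into near, middle and far thirds.
- stand: Rake stand, fixed: plate 250 (x) x 110 (y) x 6 mm with a grey post 20 mm thick at x = -80 mm (robot's side); a notch 36 mm wide in its top, bottom 87 mm and cheeks 111 mm above the bench. Origin: centre of the plate's underside. The rake lies level, handle's rear in the notch, tine tips on the plate, its origin then near x = 0, y = 0, z = 101 mm of the stand, same direction as the stand.
- rake: Loose hand rake, 220 g, on the stand. Origin: centre of its level yellow handle at the balance point; grip here, across y. Handle 22 wide (y), 28 tall, x = -105 to 55 mm. A neck leads down to the steel head at x = 75: a bar 66 wide, 10 thick, 46 to 58 mm below the origin, and four tines 8 thick (x), 6 wide, 20 mm apart, tips 95 mm below the origin. x points to the head, z up.
- rake_tines (a point): Middle of the rake's tine tips: 75 mm ahead of and 95 mm below the rake's origin.
- block1: Orange desiccant block 1 of 8, all alike: 34 x 32 x 26 mm, 30 g, loose. Origin: its centre (17 mm above the bench when flat on the tray floor, 43 mm when on top of another). All eight start heaped two layers high towards the far end of the tray, some 20 mm or more clear of its end wall.
- block2: Orange desiccant block 2 of 8, all alike: 34 x 32 x 26 mm, 30 g, loose. Origin: its centre (17 mm above the bench when flat on the tray floor, 43 mm when on top of another).
- block3: Orange desiccant block 3 of 8, all alike: 34 x 32 x 26 mm, 30 g, loose. Origin: its centre (17 mm above the bench when flat on the tray floor, 43 mm when on top of another).
- block4: Orange desiccant block 4 of 8, all alike: 34 x 32 x 26 mm, 30 g, loose. Origin: its centre (17 mm above the bench when flat on the tray floor, 43 mm when on top of another).
- block5: Orange desiccant block 5 of 8, all alike: 34 x 32 x 26 mm, 30 g, loose. Origin: its centre (17 mm above the bench when flat on the tray floor, 43 mm when on top of another).
- block6: Orange desiccant block 6 of 8, all alike: 34 x 32 x 26 mm, 30 g, loose. Origin: its centre (17 mm above the bench when flat on the tray floor, 43 mm when on top of another).
- block7: Orange desiccant block 7 of 8, all alike: 34 x 32 x 26 mm, 30 g, loose. Origin: its centre (17 mm above the bench when flat on the tray floor, 43 mm when on top of another).
- block8: Orange desiccant block 8 of 8, all alike: 34 x 32 x 26 mm, 30 g, loose. Origin: its centre (17 mm above the bench when flat on the tray floor, 43 mm when on top of another).
- jar: Bystander: amber jar with black lid, 72 mm across, 100 mm tall, loose. Origin: centre of its underside.
- flask: Bystander: white bottle with blue cap, 60 mm across, 130 mm tall, loose. Origin: centre of its underside.
- tipbox: Bystander: blue open box with dividers, 85 x 125 x 45 mm, loose. Origin: centre of its underside.
- beaker: Bystander: grey beaker, 68 mm across, 90 mm tall, loose. Origin: centre of its underside.

How it is judged (in metres and radians):
On the way, in this order (a step that is already met when the one before it is completed fails the run):
1. the rake is lifted clear of its stand (z of rake in the frame of stand above 0.125 m), for 0.1 s.
2. all blocks lie in one layer on the tray floor, at least two in each third (z of block1 in the frame of tray between 0 and 0.026 m and x of block1 in the frame of tray between -0.135 and 0.135 m and y of block1 in the frame of tray between -0.0825 and 0.0825 m and z of block2 in the frame of tray between 0 and 0.026 m and x of block2 in the frame of tray between -0.135 and 0.135 m and y of block2 in the frame of tray between -0.0825 and 0.0825 m and z of block3 in the frame of tray between 0 and 0.026 m and x of block3 in the frame of tray between -0.135 and 0.135 m and y of block3 in the frame of tray between -0.0825 and 0.0825 m and z of block4 in the frame of tray between 0 and 0.026 m and x of block4 in the frame of tray between -0.135 and 0.135 m and y of block4 in the frame of tray between -0.0825 and 0.0825 m and z of block5 in the frame of tray between 0 and 0.026 m and x of block5 in the frame of tray between -0.135 and 0.135 m and y of block5 in the frame of tray between -0.0825 and 0.0825 m and z of block6 in the frame of tray between 0 and 0.026 m and x of block6 in the frame of tray between -0.135 and 0.135 m and y of block6 in the frame of tray between -0.0825 and 0.0825 m and z of block7 in the frame of tray between 0 and 0.026 m and x of block7 in the frame of tray between -0.135 and 0.135 m and y of block7 in the frame of tray between -0.0825 and 0.0825 m and z of block8 in the frame of tray between 0 and 0.026 m and x of block8 in the frame of tray between -0.135 and 0.135 m and y of block8 in the frame of tray between -0.0825 and 0.0825 m and ((x of any of block1, block3, block5, block7 in the frame of tray below -0.045 m and x of any of block2, block4, block6, block8 in the frame of tray below -0.045 m) or (x of any of block1, block2, block5, block6 in the frame of tray below -0.045 m and x of any of block3, block4, block7, block8 in the frame of tray below -0.045 m) or (x of any of block1, block2, block3, block4 in the frame of tray below -0.045 m and x of any of block5, block6, block7, block8 in the frame of tray below -0.045 m)) and (((x of block1 in the frame of tray between -0.045 and 0.045 m or x of block3 in the frame of tray between -0.045 and 0.045 m or x of block5 in the frame of tray between -0.045 and 0.045 m or x of block7 in the frame of tray between -0.045 and 0.045 m) and (x of block2 in the frame of tray between -0.045 and 0.045 m or x of block4 in the frame of tray between -0.045 and 0.045 m or x of block6 in the frame of tray between -0.045 and 0.045 m or x of block8 in the frame of tray between -0.045 and 0.045 m)) or ((x of block1 in the frame of tray between -0.045 and 0.045 m or x of block2 in the frame of tray between -0.045 and 0.045 m or x of block5 in the frame of tray between -0.045 and 0.045 m or x of block6 in the frame of tray between -0.045 and 0.045 m) and (x of block3 in the frame of tray between -0.045 and 0.045 m or x of block4 in the frame of tray between -0.045 and 0.045 m or x of block7 in the frame of tray between -0.045 and 0.045 m or x of block8 in the frame of tray between -0.045 and 0.045 m)) or ((x of block1 in the frame of tray between -0.045 and 0.045 m or x of block2 in the frame of tray between -0.045 and 0.045 m or x of block3 in the frame of tray between -0.045 and 0.045 m or x of block4 in the frame of tray between -0.045 and 0.045 m) and (x of block5 in the frame of tray between -0.045 and 0.045 m or x of block6 in the frame of tray between -0.045 and 0.045 m or x of block7 in the frame of tray between -0.045 and 0.045 m or x of block8 in the frame of tray between -0.045 and 0.045 m))) and ((x of any of block1, block3, block5, block7 in the frame of tray above 0.045 m and x of any of block2, block4, block6, block8 in the frame of tray above 0.045 m) or (x of any of block1, block2, block5, block6 in the frame of tray above 0.045 m and x of any of block3, block4, block7, block8 in the frame of tray above 0.045 m) or (x of any of block1, block2, block3, block4 in the frame of tray above 0.045 m and x of any of block5, block6, block7, block8 in the frame of tray above 0.045 m))), for 0.2 s.
At the end, for the whole second after the job is handed in: All eight blocks in the tray, centres under 26 mm above the bench, at least two in each third (limits x = -45 and 45 mm of the tray); rake on its stand, head forward, within 30 mm along, 20 mm across, 0.2 rad in yaw, 0.12 rad of level, origin 95 to 107 mm up; all at rest (all of step 2 and x of rake in the frame of stand between -0.03 and 0.03 m and y of rake in the frame of stand between -0.02 and 0.02 m and z of rake in the frame of stand between 0.095 and 0.107 m and angle between the x axis of rake and the x axis of stand, either way round below 0.2 rad and angle between rake's own z axis and vertical below 0.12 rad and x of rake_tines in the frame of stand above 0.03 m and linear speed of each of rake, block1, block2, block3, block4, block5, block6, block7, block8 below 0.02 m/s); the robot touches nothing.
It fails at once if the gripper or arm touches a block (contact force between any of the fingers, the arm and block1 above 0.5 N or contact force between any of the fingers, the arm and block2 above 0.5 N or contact force between any of the fingers, the arm and block3 above 0.5 N or contact force between any of the fingers, the arm and block4 above 0.5 N or contact force between any of the fingers, the arm and block5 above 0.5 N or contact force between any of the fingers, the arm and block6 above 0.5 N or contact force between any of the fingers, the arm and block7 above 0.5 N or contact force between any of the fingers, the arm and block8 above 0.5 N).
It fails at once if a bystander is moved more than 20 mm (distance of any of jar, flask, tipbox, beaker from where it was at the start of the episode above 0.02 m).
It also fails if it takes over 58 s, if anything falls off the work surface, if the arm or the gripper's body presses on something with over 40 N, if the wrist force passes 120 N, or if a joint passes its speed limit or range.

ROBOT

A 6-joint arm with a two-finger parallel gripper is mounted at the origin on the work surface. World frame = base frame: x ahead of the robot, y to its left, z up, the work surface at z = 0. Lengths are in mm, angles in rad, forces in N, time in s.
With the tool pointing down it reaches from about 300 to 775 mm from the base axis. Payload 14.6 kg.
Tool frame: the origin (TCP) lies on the centre line of the jaws, within the pads' length; the fingertips stand 19 mm ahead of it and the grasp point (between the pads) is the TCP (bot.tip_reach is the distance from the TCP to the fingertips, in mm); z points along the fingers, y is the line along which they close (so a half turn about z gives the same grasp; the last joint's range is limited). The gripper opens to 85 mm and grips with 20 to 120 N. Pads are 22 mm wide; open, the fingers measure 114 mm over their backs; the gripper's body (76 mm by 85 mm) begins 54 mm behind the grasp point. The pads swing forward as they close: fully open they stand 13 mm farther back than shut.
Start: joints at [1.076, 0.3, 1.521, -0, 1.321, -0.067], TCP at [228.175, 500.425, 219.281] pointing down, gripper open.
Joint ranges: [-3.03, 3.03], [-0.79, 2.21], [0.23, 2.52], [-1.04, 4.18], [0, 3.07], [-2.55, 2.55]. Speed limits (rad/s): [2.22, 2.22, 2.57, 3.14, 3.14, 3.14].

INTERFACE

Orientations are given as a unit quaternion [w, x, y, z].
In Python, from rig import bot gives the robot as it stands. Calls block until the motion is done:
- bot.move_to(position, orientation): joint-space move of the TCP to a pose.
- bot.servo_line(position, attitude=None, speed=150, until_force=None): straight line of the TCP; attitude=None keeps the orientation; speed is the mean speed in mm/s. With until_force (N) it stops when the force on the tool has changed by that much, and returns True; else False.
- bot.move_joints(angles): joint-space move.
- bot.move_gripper(opening, grip_force=None): finger opening in mm; grip_force is the grip in N (None keeps the last); returns when the fingers have stopped.
- bot.dwell(seconds).
- bot.ik(position, orientation): joint angles nearest the present ones, or None.
- bot.read_state(): the state.
- bot.read_camera(name): name is "scene" or "top"; returns a dict with "image" (400x640x3 uint8, blue, green, red), "depth" (400x640 float32, mm along the optical axis (not along the pixel's ray), 0 where there is no reading), "fovy" (degrees; the focal length in pixels is half the picture's height over the tangent of half this angle, whatever the lens; pixels are square), "cx", "cy" (the principal point, pixels), "eye" and "attitude" of the camera in the world. Camera axes: x right, y down, z forward; pixel columns grow to the right and rows downward; lengths in mm; the calibration is good to about 2 mm. A picture is of the moment at which its call begins.
A pose or a line that the arm cannot do raises bot.MotionError and nothing moves.
- bot.finish_job(): hands the job in; it is judged then, once.
The state is a dict: "clock": time; "joint_positions": joint angles; "qvel": joint speeds; "effort": joint torques, N m; "ee_pos": TCP position; "tool_rot": TCP orientation; "ft_force": force on the tool from outside, world axes, zero at the start; "moment": the same for the moment, N m; "grip_width": finger opening in mm; "grip_force": force on a finger pad.
Only numpy, scipy, OpenCV 4.12 (cv2) and the standard library are available. Lean on these libraries where they do the work, as an engineer would, in place of code of your own. Each camera call takes 0.05 s, during which the arm holds its last target. There are 200 camera calls.

## Working session

There is one attempt and no reset: what is moved stays moved. The work goes in short steps, each a Python script; the robot and the scene stay as the last script left them, time stands still between calls to the robot, and variables do not carry over. Pictures are saved under pics/ and viewed, at most 10 in all, crops included, and the job is handed in when it is done.

```bash
mkdir -p pics; ls
cat > h.py <<'E'
import numpy as np, cv2
from scipy.spatial.transform import Rotation as R
from rig import bot
def cloud(name):
    c=bot.read_camera(name); d=c["depth"]; h,w=d.shape
    f=h/2/np.tan(np.radians(c["fovy"])/2)
    v,u=np.mgrid[:h,:w]
    P=np.stack([(u-c["cx"])*d/f,(v-c["cy"])*d/f,d],-1)
    a=c["attitude"]; q=[a[1],a[2],a[3],a[0]]
    W=R.from_quat(q).apply(P.reshape(-1,3)).reshape(P.shape)+np.array(c["eye"])
    W[d<=0]=np.nan
    return c["image"],W,c
E
python3 - <<'E'
from h import *
for n in ["scene","top"]:
    i,W,c=cloud(n); cv2.imwrite(f"pics/{n}0.png",i); np.save(f"/tmp/{n}.npy",W); print(n,c["eye"],c["attitude"],c["fovy"],np.nanmin(W[...,2]),np.isnan(W).mean())
print(bot.read_state())
E
```

```text
pics
scene [1068.736505   -318.57390153  815.84380035] [-0.30276891  0.81494014  0.46644214 -0.16320323] 54.078871780976186 -770.7510326154065 0.00423046875
top [ 370.38947827   -6.88565938 1191.16318273] [-0.06567026  0.71071865 -0.69753246  0.06336308] 52.76837652165993 -773.6008950906485 0.004046875
{'clock': 0.1, 'joint_positions': array([ 1.07639104e+00,  3.00426834e-01,  1.52154433e+00,  1.25808557e-05,
        1.32068316e+00, -6.65805707e-02]), 'qvel': array([-7.69775695e-05, -1.57760700e-03, -6.26359027e-04,  5.93140598e-04,
        1.22272655e-03, -1.42899229e-03]), 'effort': array([-5.09526017e-04, -5.44382536e+01, -3.62368047e+01, -8.57390182e-05,
        3.06972710e-03,  3.38611972e-05]), 'ee_pos': array([228.07276931, 500.23246678, 218.76114625]), 'tool_rot': array([-1.52806140e-04,  2.12286197e-01,  9.77207393e-01, -5.08401546e-04]), 'ft_force': array([ 0.19771192,  0.84965217, -0.42092431]), 'moment': array([-0.05017276, -0.05862225, -0.00931527]), 'grip_force': 0.0, 'grip_width': 85.4706938251561}
```

View pics/scene0.png

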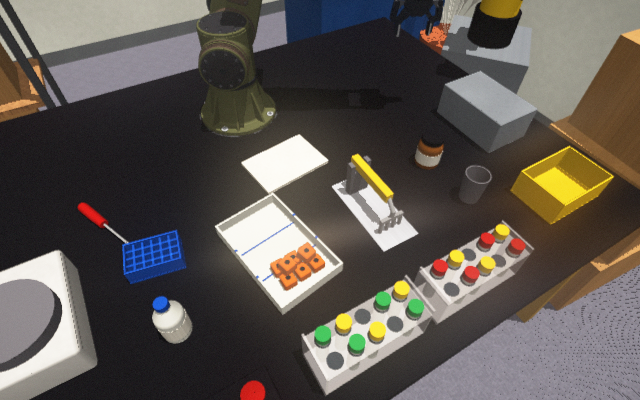

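View pics/top0.png

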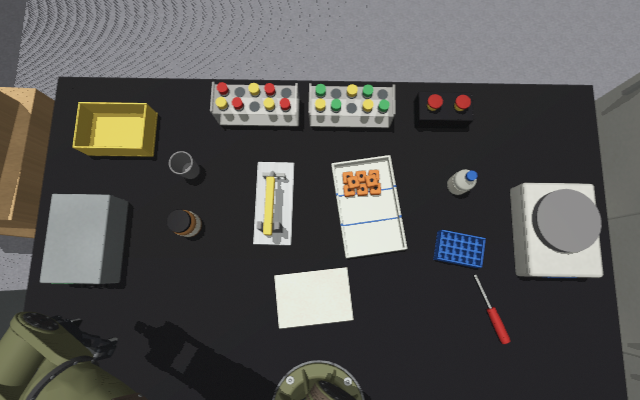

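The pictures show the tray around top px (370,205) with the block heap at (361,183). The stand is at (274,203) with the yellow handle at (269,205) and the head at the far end. The other rack and bench items stay clear.

```bash
cat >> h.py <<'E'
def rect(p):
    (c,s,a)=cv2.minAreaRect(np.float32(p)); 
    b=cv2.boxPoints((c,s,a)); e=[b[1]-b[0],b[2]-b[1]]; e=max(e,key=np.linalg.norm); e=e*np.sign(e[0])
    return np.array(c),sorted(s),np.arctan2(e[1],e[0])
def orange(i):
    b,g,r=[i[...,k].astype(int) for k in range(3)]
    return (r>150)&(g<0.75*r)&(b<0.5*r)&(g>0.25*r)
E
python3 - <<'E'
from h import *
i=cv2.imread("pics/top0.png");W=np.load("/tmp/top.npy")
hsv=cv2.cvtColor(i,cv2.COLOR_BGR2HSV)
v,u=np.mgrid[:400,:640]
def show(n,m):
    p=W[m]; print(n,m.sum(),rect(p[:,:2]),p[:,2].min(),np.median(p[:,2]),p[:,2].max())
def near(u0,u1,v0,v1): return (u>u0)&(u<u1)&(v>v0)&(v<v1)
T=near(322,415,145,265)
show("rim",T&(W[...,2]>26)&(W[...,2]<42)&(hsv[...,1]<60)&(hsv[...,2]>90))
show("floor",T&(abs(W[...,2]-4)<5)&(hsv[...,1]<60)&(hsv[...,2]>90))
S=near(245,305,150,255)
show("plate",S&(abs(W[...,2]-6)<6)&(hsv[...,2]>120)&(hsv[...,1]<60))
show("handle",S&(hsv[...,0]>18)&(hsv[...,0]<35)&(hsv[...,1]>120)&(W[...,2]>90))
show("steel",S&(W[...,2]>40)&(W[...,2]<70)&(hsv[...,1]<60))
o=orange(i)&T
show("orange",o); show("orange top",o&(W[...,2]>45)); show("low",o&(W[...,2]<40))
blue=T&(hsv[...,0]>100)&(hsv[...,0]<130)&(hsv[...,1]>80)
print("blue",W[blue][:,:2].round()[::12].tolist())
c=i[145:265,315:420]; cv2.imwrite("pics/c0.png",cv2.resize(c,None,fx=5,fy=5,interpolation=2))
E
```

```text
rim 636 (array([ 565.32232666, -134.68887329]), [175.5821075439453, 280.62921142578125], np.float32(0.16190729)) 26.193303574570564 34.95840812121662 41.8088252632233
floor 3755 (array([ 571.31738281, -142.84561157]), [178.9869842529297, 290.5344543457031], np.float32(0.16195527)) -0.9420482669988814 5.325853790217025 8.99895756525325
plate 2174 (array([572.99420166, 143.02658081]), [111.75862121582031, 250.07728576660156], np.float32(-0.0086279325)) 0.27334169887490134 7.226800712164959 11.979742443909117
handle 455 (array([546.04821777, 143.45149231]), [21.990781784057617, 157.50245666503906], np.float32(-0.012288143)) 95.23981769366856 115.647744238938 121.62200585356072
steel 97 (array([567.45935059, 142.80952454]), [65.1635971069336, 169.67694091796875], np.float32(-0.008165957)) 41.94453794050537 55.598416606161436 69.75477222127984
orange 634 (array([ 632.3548584 , -116.57485962]), [71.44414520263672, 106.7180404663086], np.float32(-1.4628514)) nan nan nan
orange top 220 (array([ 631.66790771, -114.88179016]), [34.10097885131836, 87.29745483398438], np.float32(-1.4636574)) 45.21762966136271 57.29408434666652 63.50186480904608
low 410 (array([ 632.29693604, -116.61636353]), [71.36930084228516, 107.03003692626953], np.float32(-1.4734758)) 2.763248725869971 31.26330658655013 39.68190359040295
blue [[625.0, -212.0], [619.0, -184.0], [598.0, -58.0], [532.0, -204.0], [529.0, -198.0], [522.0, -151.0], [519.0, -139.0], [507.0, -60.0], [508.0, -65.0]]
```

View pics/c0.png

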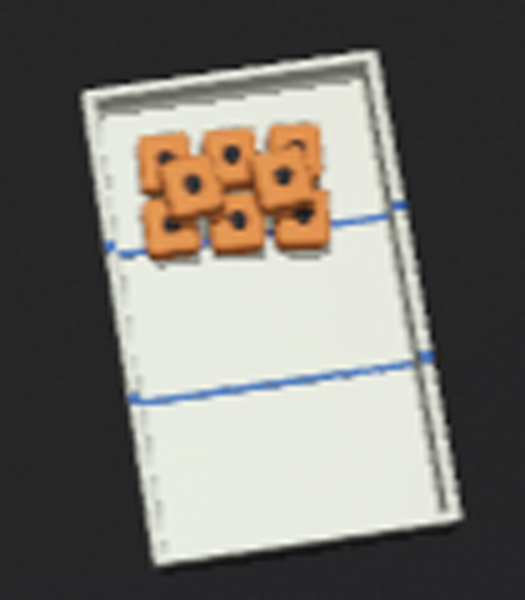

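Tray: centre (565,-135), yaw 0.162, and its size matches what was given. The heap is six blocks (2x3) with two on top. The rake origin is at about (571,143.3). Plan:
1. Drag the top pair to the near third.
2. Pull the -y column into the middle third.

```bash
cat >> h.py <<'E'
TR=np.array([565.3,-134.7]); TY=0.162; ST=np.array([571.3,143.3]); SY=-0.010
def att(yaw):
    q=(R.from_euler('z',yaw)*R.from_euler('x',np.pi)).as_quat(); return [q[3],q[0],q[1],q[2]]
def tip(x,y,z,speed=150,uf=None,dy=0):
    "straight line bringing the tine tips' middle to tray x,y and height z; rake yaw = tray + dy"
    w=TR+R.from_euler('z',TY).as_matrix()[:2,:2]@[x,y]-75*np.array([np.cos(TY+dy),np.sin(TY+dy)])
    return bot.servo_line([*w,z+95],att(TY+dy),speed=speed,until_force=uf)
E
python3 - <<'E'
from h import *
bot.move_to([*ST,220],att(SY))
bot.servo_line([*ST,101],speed=150)
bot.move_gripper(10,grip_force=100)
s=bot.read_state(); print(s["grip_width"],s["grip_force"],s["ee_pos"],s["clock"],s["joint_positions"])
bot.servo_line([*ST,190],speed=150)
i,W,c=cloud("scene"); cv2.imwrite("pics/s1.png",i[100:340,180:500]); np.save("/tmp/s1.npy",W)
i,W,c=cloud("top"); hsv=cv2.cvtColor(i,cv2.COLOR_BGR2HSV)
s=bot.read_state(); print(s["grip_width"],s["grip_force"],s["ee_pos"],s["clock"],s["ft_force"],s["moment"])
E
```

```text
15.297308995324606 98.01646269857883 [571.5293552  143.4972728  101.67535976] 3.5417 [1.83765512e-01 5.03002631e-01 1.52536001e+00 1.90607800e-04
 1.11229073e+00 1.76440610e+00]
15.275157601416481 98.10730408877134 [570.80709884 143.20631546 188.55357616] 4.3833 [-0.73279224  0.41818479 -1.815553  ] [ 0.01008226  0.03124665 -0.02589214]
```

View pics/s1.png

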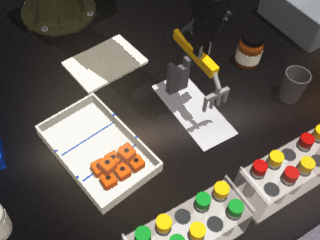

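The rake is gripped and lifted level at crop px (195,50), with the head forward and a weight of about 2 N. Now I drag the top pair.

```bash
cat >> h.py <<'E'
def blocks(tag,n="top"):
    i,W,c=cloud(n); o=orange(i)&(abs(W[...,0]-TR[0])<200)&(abs(W[...,1]-TR[1])<150)&(W[...,2]>15)
    L=(W[...,:2]-TR)@R.from_euler('z',TY).as_matrix()[:2,:2]
    # bird's-eye map in tray frame, 2 px/mm; column = -y, row = -x
    M=np.zeros((280,180),np.uint8)
    p=L[o]; z=W[o][:,2]
    for a,b in p: 
        if abs(a)<139 and abs(b)<89: M[int(140-a),int(90-b)]=255
    u0,v0=300,140
    cv2.imwrite(f"pics/{tag}.png",cv2.resize(i[135:275,300:440],None,fx=4,fy=4,interpolation=2))
    M=cv2.morphologyEx(M,cv2.MORPH_CLOSE,np.ones((5,5)))
    for k in cv2.findContours(M,cv2.RETR_EXTERNAL,cv2.CHAIN_APPROX_NONE)[0]:
        if cv2.contourArea(k)<150: continue
        q=k[:,0]; (cx,cy),sz,a=cv2.minAreaRect(k)
        m=(abs(p[:,0]-140+cy)<sz[1]/2+9)&(abs(p[:,1]-90+cx)<sz[0]/2+9)
        print("blob x %.0f y %.0f"%(140-cy,90-cx),np.round(sz),round(a),"x",140-q[:,1].max(),140-q[:,1].min(),"y",90-q[:,0].max(),90-q[:,0].min())
    print("zmax %.0f"%np.percentile(z,99),"n>44:",(z>44).sum(),"clock",bot.read_state()["clock"])
E
python3 - <<'E'
from h import *
tip(99,8.5,110,350)
tip(99,8.5,37,150,15)
print(tip(24,8.5,37,90,20))
print(tip(-5,8.5,9,70,25))
print(tip(-62,8.5,9,120,25))
print(bot.read_state()["ee_pos"],bot.read_state()["ft_force"])
tip(-55,8.5,9,100); tip(-55,8.5,110,200); tip(-100,150,130,400)
blocks("b1")
E
```

```text
False
False
False
[ 429.31878845 -148.51804835  104.33262161] [ 0.21763292  0.19893807 -2.61252436]
blob x -78 y -15 [24. 30.] 90 x -90 -66 y -30 0
blob x -78 y 37 [29. 24.] 7 x -90 -66 y 22 52
blob x 47 y -29 [31. 32.] 8 x 31 64 y -45 -12
blob x 54 y 48 [32. 30.] 90 x 38 70 y 33 63
blob x 87 y -32 [28. 31.] 8 x 71 102 y -47 -17
blob x 71 y 7 [31. 68.] 5 x 36 105 y -8 25
blob x 92 y 45 [29. 31.] 3 x 77 108 y 30 60
zmax 43 n>44: 1 clock 9.7417
```

View pics/b1.png

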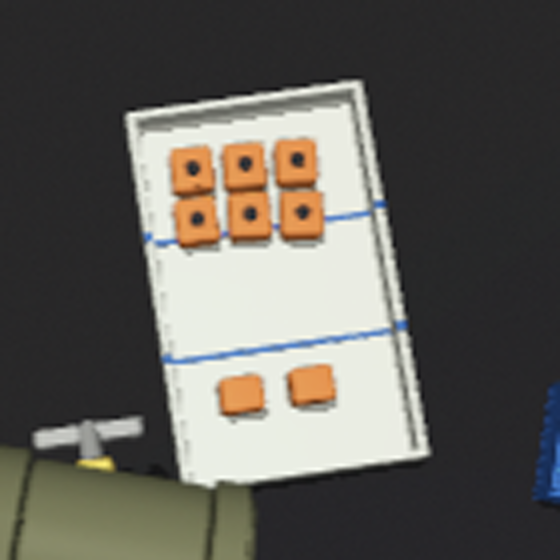

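Picture b1 shows the heap as a single 2x3 layer at px (250,190), with the two former top blocks at (240,395) and (312,385) in the near third. Next I pull the -y column.

Run:
```python
from h import *
tip(117,-45.5,120,350)
print(tip(117,-45.5,9,150,15),bot.read_state()["ee_pos"][2])
print(tip(38,-45.5,9,100,25))
tip(44,-45.5,9,100); tip(44,-45.5,110,200); tip(-100,150,130,400)
blocks("b2")
```

```text
False 105.29160557301338
False
blob x -78 y -15 [24. 30.] 90 x -90 -66 y -30 0
blob x -77 y 36 [29. 24.] 6 x -90 -65 y 22 51
blob x 1 y -31 [31. 67.] 2 x -32 34 y -47 -15
blob x 54 y 48 [32. 29.] 90 x 38 70 y 34 63
blob x 71 y 8 [30. 68.] 5 x 36 106 y -8 25
blob x 92 y 45 [29. 31.] 6 x 77 108 y 30 60
zmax 43 n>44: 5 clock 14.35
```

View pics/b2.png

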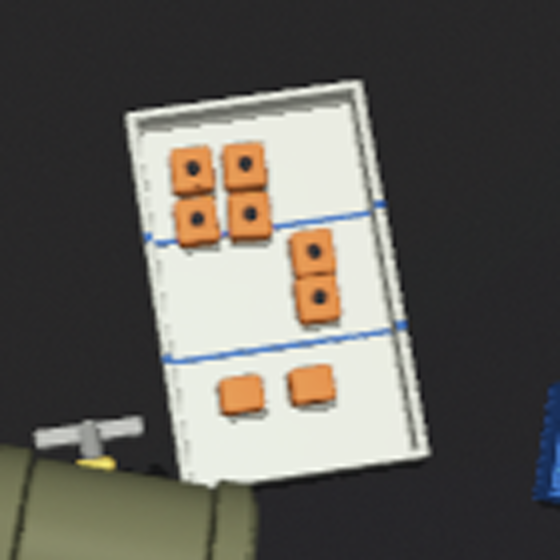

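Picture b2 shows two blocks near, two in the middle at (313,252) and (318,300), and four far, all in one layer. Now I return the rake, checking its attitude in the gripper above the stand first.

```bash
cat >> h.py <<'E'
def rake():
    i,W,c=cloud("scene"); hsv=cv2.cvtColor(i,cv2.COLOR_BGR2HSV)
    m=(hsv[...,0]>18)&(hsv[...,0]<35)&(hsv[...,1]>120)&(np.hypot(W[...,0]-546,W[...,1]-143)<130)&(W[...,2]>60)
    p=W[m]; n=cv2.fitLine(np.float32(p),cv2.DIST_HUBER,0,.01,.01).ravel(); d=n[:3]*np.sign(n[0])
    s=(p-ST.tolist()[0:2]+[0] if 0 else p-np.array([*ST,0]))@d
    print("handle dir",d.round(3),"z med %.1f"%np.median(p[:,2]),"x",np.percentile(p[:,0],[1,99]).round(),"y",np.percentile(p[:,1],[1,99]).round(),len(p))
    return i
E
python3 - <<'E'
from h import *
bot.servo_line([*ST,190],att(SY),speed=300)
W=np.load("/tmp/s1.npy")
rake()
# same measure on the picture taken just after lifting
i=cv2.imread("pics/s1.png"); W=W[100:340,180:500]; hsv=cv2.cvtColor(i,cv2.COLOR_BGR2HSV)
m=(hsv[...,0]>18)&(hsv[...,0]<35)&(hsv[...,1]>120)&(np.hypot(W[...,0]-546,W[...,1]-143)<130)&(W[...,2]>60)
p=W[m]; n=cv2.fitLine(np.float32(p),cv2.DIST_HUBER,0,.01,.01).ravel(); print("before",n[:3].round(3),np.median(p[:,2]),np.percentile(p[:,0],[1,99]).round(),len(p))
E
```

```text
handle dir [0.999 0.014 0.031] z med 198.7 x [469. 626.] y [ 82. 148.] 617
before [0.999 0.02  0.029] 197.78658911380717 [469. 626.] 616
```

The rake's attitude in the gripper hasn't changed, so I lower and release it.

Run:
```python
from h import *
bot.servo_line([*ST,115],speed=150)
print(bot.servo_line([*ST,101.5],speed=40,until_force=6),bot.read_state()["ee_pos"])
bot.move_gripper(40); bot.move_gripper(85)
bot.servo_line([*ST,230],speed=120)
bot.move_joints([1.076,0.3,1.521,0,1.321,-0.067]); bot.dwell(.5)
i=rake(); blocks("b3")
i2,W,c=cloud("top"); cv2.imwrite("pics/end.png",np.vstack([i[80:330,150:550],i2[80:330,150:550]]))
hsv=cv2.cvtColor(i2,cv2.COLOR_BGR2HSV)
m=(hsv[...,0]>18)&(hsv[...,0]<35)&(hsv[...,1]>120)&(W[...,2]>90)&(np.hypot(W[...,0]-546,W[...,1]-143)<110)
p=W[m]; print("handle",rect(p[:,:2]),np.median(p[:,2]),len(p))
```

```text
True [571.42367586 143.44824381 101.69428091]
handle dir [ 1.    -0.024 -0.015] z med 113.8 x [470. 625.] y [129. 160.] 647
blob x -79 y -14 [24. 30.] 87 x -90 -66 y -30 1
blob x -78 y 36 [23. 31.] 90 x -89 -66 y 21 52
blob x 1 y -31 [30. 66.] 3 x -32 34 y -47 -15
blob x 54 y 48 [33. 28.] 90 x 37 70 y 34 62
blob x 71 y 8 [30. 69.] 5 x 36 106 y -8 24
blob x 91 y 45 [30. 31.] 8 x 76 108 y 30 60
zmax 44 n>44: 6 clock 20.9417
handle (array([545.65539551, 143.42683411]), [21.901535034179688, 156.68028259277344], np.float32(-0.014350039)) 115.79749219660926 453
```

View pics/end.png

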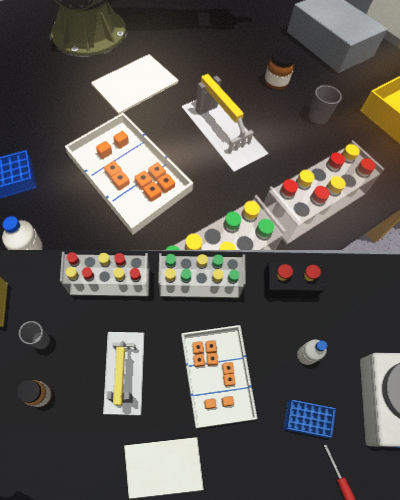

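The final picture shows the rake back on its stand at (220,95). Its handle centre and yaw are within 1 mm and 0.003 rad of the start. The blocks lie 2/2/4 over the thirds, and the bystanders haven't moved.

```bash
python3 -c "
from rig import bot
print(bot.finish_job())"
```

```text
the job is handed in; nothing more can be done
None
```

The job is handed in at about 21 s on the robot clock: by the last pictures all eight blocks lie in one layer (2 near, 2 middle, 4 far), the rake is back on its stand, and the bystanders look unmoved; the hand-in returned no verdict.

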